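Put the repotting things away

ROBOT

A 7-joint arm with a two-finger parallel gripper is mounted at the origin on the work surface. World frame = base frame: x ahead of the robot, y to its left, z up, the work surface at z = 0. Lengths are in m, angles in rad, forces in N, time in s.
With the tool pointing down it reaches from about 0.4 to 0.875 m from the base axis. Payload 4.4 kg.
Tool frame: the origin (TCP) lies midway between the tips of the shut fingers; the grasp point (between the pads) lies 19 mm behind it; z points along the fingers, y is the line along which they close (so a half turn about z gives the same grasp; the last joint's range is limited). The gripper opens to 85 mm and grips with 20 to 120 N. Pads are 22 mm wide; open, the fingers measure 114 mm over their backs; the gripper's body (76 mm by 85 mm) begins 54 mm behind the grasp point. The pads swing forward as they close: fully open they stand 13 mm farther back than shut.
Start: joints at [1.159, 0.628, 0.038, 1.517, -0.027, 0.996, -0.02], TCP at [0.22, -0.612, 0.231] pointing down, gripper open.
Joint ranges: [-3.06, 3.06], [-0.37, 2.12], [-1.25, 1.32], [0.18, 2.47], [-1.1, 4.24], [0.23, 1.98], [-2.94, 2.94]. Speed limits (rad/s): [2.57, 2.57, 3.14, 3.14, 3.14, 3.14, 3.14].

INTERFACE

Orientations are given as a rotation vector (axis times angle).
In Python, from plant import sense, cams, workorder gives the robot as it stands.
- The arm moves only by the shell command python3 -m handwheel 'ROWS' [FORCE]. ROWS is JSON, a list of rows, each a list of 7 numbers: the turn, a rotation vector about the tool's x, y, z in rad, then the shift along the tool's x, y, z in m, then the finger opening in m, from 0 to 0.0854. In form: [[rx, ry, rz, tx, ty, tz, hand], ...]. A call has 1 to 10 rows; each row is the pose to reach, as a shift and turn from the pose commanded when the call began, along the tool's axes at that moment; what a row does not reach only later rows make up. A row lasts 1/10 s, in which the tool goes at most 50 mm and 8.59 degrees, less where a joint would pass 70% of its speed; a pose out of reach is approached as far as the arm can. A call with a gripper value outside its range is refused whole. The fingers move at their own pace and stop on an object; FORCE is the grip in N (left out, the last holds). Time passes only in rows, so rows that repeat a pose let the fingers close. It gives the time, the measured TCP pose, the force, the opening and the grip force at its end, in the units of the state.
- sense(): the state, without advancing time (a new reading comes with each control period).
- cams.read_camera(name): name is "side" or "top" or "wrist"; returns (picture, depth): 384x512x3 uint8, red, green, blue; 384x512 float32, m along the optical axis (not along the pixel's ray), 0 where there is no reading.
- cams.camera_info(name): a dict with "fov_y" (degrees; the focal length in pixels is half the picture's height over the tangent of half this angle, whatever the lens; pixels are square), "cx", "cy" (the principal point, pixels), "k1" (the pictures are not rectified: a ray, as slopes to the right and down, at radius r is drawn at 1 + k1 r^2 times it, then the intrinsics apply), "rvec" (rotation vector, rad) and "tvec" (3), from world to camera coordinates, as OpenCV has them. Camera axes: x right, y down, z forward; pixel columns grow to the right and rows downward; lengths in m; the calibration is good to about 2 mm. A picture is of the moment at which its call begins: read the wrist's pose just before it. camera_info takes no time and is no camera call; for the wrist camera it gives the pose at the moment of the call.
- workorder.hand_in(): hands the job in; it is judged then, once.
Trained networks look in the newest picture that a camera, given by its name, has taken for a name from the list of things; names that differ only in an ending like _2 or _b are one class to them, and where a whole thing is asked for, a point or a joint stands for the part that bears it (a point fixed in the world has none). Each returns a list of dicts, best first, with "confidence" (0 to 1); they miss things now and then, are a little off and sometimes report something else, mostly with a low value. They report only what shows in the picture. A call takes as long as a camera call. They do not tell look-alikes from the thing itself.
- cams.masks_of(camera, query): "pixels" (384x512 bool, what is visible of it).
- cams.pinpoint(camera, query): "position" ([x, y, z] in m, in world coordinates, good to about 4 mm: a listed point, or the origin of a listed thing).
The state is a dict: "time_s": time; "qpos": joint angles; "qd": joint speeds; "joint_torque": joint torques, N m; "eef_pos": TCP position; "orientation": TCP orientation; "wrist_force": force on the tool from outside, world axes, zero at the start; "ft_torque": the same for the moment, N m; "width": finger opening in m; "gripper_force": force on a finger pad.
Only numpy, scipy, OpenCV 4.12 (cv2) and the standard library are available. Lean on these libraries where they do the work, as an engineer would, in place of code of your own. Each camera call takes 0.05 s, during which the arm holds its last target. There are 200 camera calls.

TASK

The repotting is done, so clear up: nest all the empty terracotta-coloured flower pots, right way up and fully down in one another, as a single straight stack standing in the open drawer of the little drawer unit, and lay the trowel flat on the drawer's floor beside the stack. Then push the drawer gently, without slamming it, fully home until its catch holds it. Leave the potted cactus where it stands.

Things in the scene. Friction and masses are not known exactly. Their poses are not given: they have to be found in the camera images.
- pot1: pots 1 to 5: empty squat terracotta-coloured plastic pot; may be absent. 38 mm tall: top 15 mm a straight collar 64 mm across (mouth 57 mm inside), then a body 53 mm tapering to a 41 mm foot. Put upright into another, its collar lands on the rim below: each nested pot stands 15 mm higher. All alike, about 45 g. Origin: centre of its underside, rim 38 mm above; z out of the mouth.
- pot2: like pot1: another such pot, which may be absent; same sizes, origin and axes.
- pot3: like pot1: another such pot, which may be absent; same sizes, origin and axes.
- pot4: like pot1: another such pot, which may be absent; same sizes, origin and axes.
- pot5: like pot1: another such pot, which may be absent; same sizes, origin and axes.
- trowel: mini trowel lying flat, 134 mm long along its own x: round wooden handle 18 mm thick from x = -65 to +3 mm (axis 9 mm above the underside), then a steel neck and shallow steel blade, 36 mm wide, 11 mm high, ending at x = +69 mm. About 60 g, balancing near x = +3 mm. Origin: on its underside; z up.
- drawer (a joint): how far the drawer stands open, in m: 0 shut and held by its catch, at most 0.206. It starts open, towards the robot. It slides with about 1 N of friction; over the last 12 mm it rides over a sprung roller catch (some 6 N), which then draws it shut with a small snap and holds it.
- drawer_in (a point): centre of the drawer's inner floor, 20 mm above the desk; moves with the drawer. x points the way the drawer shuts, z up, y left as seen from the robot. The floor measures 206 mm (x) by 228 mm (y); sides and back are 40 mm high. The front panel's inner face is at x = -103 mm, outer face at x = -119 mm; it is 266 mm wide, its top edge 115 mm above the inner floor.
- drawer_front (a point): point on the middle of the outer face of the drawer's front panel, 110 mm above the desk and 25 mm below the panel's top edge; a good place to push. Axes as drawer_in (push along +x). A brass knob, 22 mm across, stands 20 mm out of the panel, its centre 48 mm lower.
- unit_front (a point): point at desk height on the middle of the fixed drawer unit's front face; x points into the unit, z up. The unit is grey-green with a pale wooden top, 270 mm wide, 260 mm deep, 142 mm tall. Its top board covers what lies beyond the front face; the board's underside is 130 mm above the desk, so five nested pots (98 mm) in the drawer pass under it with 12 mm to spare.
- cactus: bystander among the pots: a small cactus in a white ceramic pot, 58 mm across and 94 mm tall. Origin: centre of its underside. Leave alone.
There are look-alikes about, which are no part of the job. What is shaped like the pot1 but pink is not meant. What is shaped like the pot2 but pink is not meant.

How it is judged:
By the outcome, as a careful person would: the job done as asked, in the order asked, and still so for the second after the job is handed in, with the robot touching nothing.
Of pot1, pot2, pot3, pot4, pot5 only 4 to 5 are there at a start; the rules pass over those that are not, and their reading is None.
At some moment in a run one of pot1, pot2, pot3, pot4, pot5, trowel may be knocked a few centimetres aside while the robot is not near it.
It also fails if it takes over 210 s, if anything falls off the work surface, if the arm or the gripper's body presses on something with over 40 N, if the wrist force passes 120 N, or if a joint passes its speed limit or range.

## Working session

There is one attempt and no reset: what is moved stays moved. The work goes in short steps, Python scripts to look and compute and a shell command to move; the robot and the scene stay as the last step left them, time stands still between calls to the robot, and variables do not carry over. Pictures are saved under pics/ and viewed, at most 14 in all, crops included, and the job is handed in when it is done.

```bash
ls; mkdir -p pics; cat > h.py <<'E'
import numpy as np, cv2
from scipy.spatial.transform import Rotation as R
from plant import sense, cams, workorder
def cam(n):
    i=cams.camera_info(n); f=192/np.tan(np.radians(i['fov_y'])/2)
    K=np.array([[f,0,i['cx']],[0,f,i['cy']],[0,0,1]]); D=np.array([i['k1'],0,0,0.])
    return K,D,R.from_rotvec(i['rvec']).as_matrix(),np.array(i['tvec'])
def shot(n,save=None):
    c=cam(n); p,d=cams.read_camera(n)
    if save: cv2.imwrite('pics/'+save,p[:,:,::-1])
    return p,d,c
def cloud(d,c):
    K,D,Rm,t=c; v,u=np.mgrid[:384,:512]
    s=cv2.undistortPoints(np.stack([u,v],-1).reshape(-1,1,2).astype(float),K,D).reshape(384,512,2)
    P=np.dstack([s*d[...,None],d])
    W=(P-t)@Rm
    W[d==0]=np.nan
    return W
def proj(X,c):
    K,D,Rm,t=c
    return cv2.projectPoints(np.array(X,float).reshape(-1,1,3),cv2.Rodrigues(Rm)[0],t,K,D)[0].reshape(-1,2)
E
python3 - <<'E'
from h import *
s=sense();print(s['eef_pos'],s['orientation'],s['width'],s['time_s'])
for n in('top','side'):
    p,d,c=shot(n,n+'0.png'); print(n,'cam at',-c[2].T@c[3])
    for q in('pot1','trowel','cactus','drawer_in','drawer_front','unit_front'):
        for r in cams.pinpoint(n,q):
            print(q,np.round(r['position'],3),round(r['confidence'],2),np.round(proj(r['position'],c)[0]))
a=np.hstack([cv2.imread('pics/top0.png')]);
E
```

```text
pics
[ 0.22011733 -0.6109298   0.23037387] [-3.09290369e+00 -5.40086488e-01  5.92387039e-04] 0.08558575956287036 0.0
top cam at [0.45922339 0.10782405 1.0096195 ]
pot1 [ 0.593  0.322 -0.005] 0.95 [175. 203.]
pot1 [ 0.479  0.056 -0.001] 0.92 [274. 247.]
pot1 [ 0.462  0.312 -0.002] 0.83 [176. 252.]
pot1 [ 0.636  0.043 -0.002] 0.79 [278. 188.]
pot1 [ 0.474  0.182 -0.001] 0.71 [226. 248.]
pot1 [ 0.503 -0.054  0.002] 0.62 [316. 237.]
trowel [ 0.524  0.461 -0.002] 0.92 [122. 228.]
cactus [ 0.624  0.179 -0.002] 0.85 [228. 192.]
drawer_in [ 0.59  -0.25   0.019] 0.69 [389. 204.]
drawer_front [ 0.47  -0.26   0.111] 0.7 [409. 249.]
unit_front [ 0.664 -0.24  -0.002] 0.63 [382. 178.]
side cam at [-0.06431425  0.59276742  0.86816946]
pot1 [0.594 0.325 0.002] 0.87 [186. 247.]
pot1 [0.457 0.31  0.001] 0.82 [224. 286.]
pot1 [0.486 0.054 0.   ] 0.74 [311. 226.]
pot1 [ 0.504 -0.055 -0.   ] 0.71 [341. 202.]
pot1 [0.63  0.044 0.   ] 0.7 [277. 188.]
pot1 [0.475 0.179 0.003] 0.66 [270. 252.]
trowel [ 0.528  0.464 -0.   ] 0.97 [143. 298.]
cactus [0.622 0.179 0.002] 0.98 [234. 212.]
drawer_in [ 0.588 -0.243  0.016] 0.64 [373. 151.]
drawer_front [ 0.466 -0.257  0.109] 0.78 [417. 146.]
unit_front [ 0.663 -0.237 -0.002] 0.59 [351. 142.]
```

View pics/top0.png

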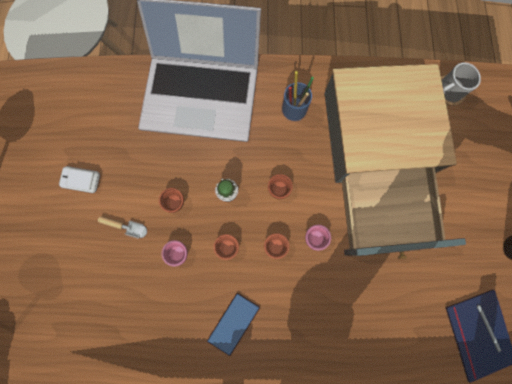

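View pics/side0.png

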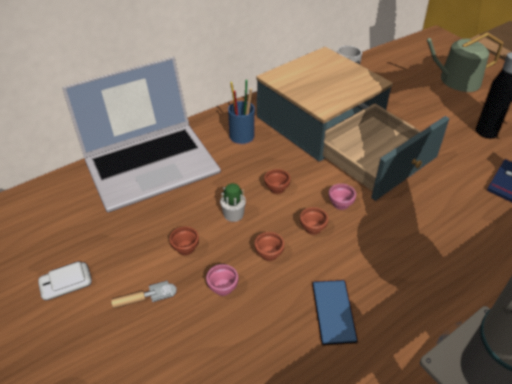

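Top view: terracotta pots are at about (172,200), (226,247), (276,246) and (280,186). The look-alikes are pink pots at (175,253) and (318,237). The cactus is at (227,189), the trowel at (122,228), and the drawer stands open at about (393,207). The side view agrees, so there are four terracotta pots.

```bash
cat >> h.py <<'E'
def circ(P):
    A=np.c_[2*P[:,:2],np.ones(len(P))]; s=np.linalg.lstsq(A,(P[:,:2]**2).sum(1),rcond=None)[0]
    return s[:2],np.sqrt(s[2]+s[:2]@s[:2])
def pots(n,p,d,c,near=None):
    W=cloud(d,c); out=[]
    for r in cams.masks_of(n,'pot1'):
        m=r['pixels']&np.isfinite(W[...,2])
        if m.sum()<30: continue
        P=W[m]; z=np.percentile(P[:,2],97); 
        T=P[P[:,2]>z-.006]; x,rad=circ(T)
        b,g,rr=p[m][:,2].mean(),p[m][:,1].mean(),p[m][:,0].mean()
        print(n,np.round(x,4),'r',round(rad,4),'ztop',round(z,4),'RGB',int(rr),int(g),int(b),round(r['confidence'],2),len(T))
E
python3 - <<'E'
from h import *
import cv2
for n in('top','side'):
    p,d,c=shot(n); pots(n,p,d,c); W=cloud(d,c)
    for r in cams.masks_of(n,'trowel')[:1]:
        P=W[r['pixels']&np.isfinite(W[...,2])]; q=P[:,:2]; m=q.mean(0); v=np.linalg.svd(q-m)[2][0]; t=(q-m)@v
        print('trowel',m,v,np.degrees(np.arctan2(v[1],v[0])),t.min(),t.max(),'z',np.percentile(P[:,2],[5,50,95]))
    if n=='top':
        u=W[60:270,320:470].reshape(-1,3); u=u[np.isfinite(u[:,2])]
        for lo,hi in((.13,.15),(.125,.14),(.015,.028),(.05,.068)):
            q=u[(u[:,2]>lo)&(u[:,2]<hi)].astype(np.float32)
            if lo==.13: q=q[q[:,0]>.6]
            if lo==.125: q=q[q[:,0]<.55]
            if len(q)>20: print(lo,len(q),cv2.minAreaRect(q[:,:2]),np.median(q[:,2]))
        K=p[150:280,150:450]; cv2.imwrite('pics/crop.png',cv2.resize(K[:,:,::-1],None,fx=2.6,fy=2.6,interpolation=2))
E
```

```text
top [0.4599 0.3098] r 0.0287 ztop 0.039 RGB 152 97 114 0.93 87
top [ 0.5019 -0.0529] r 0.0303 ztop 0.0394 RGB 156 100 116 0.76 102
top [0.48   0.0509] r 0.0303 ztop 0.0394 RGB 137 82 61 0.69 103
top [0.6339 0.0416] r 0.0302 ztop 0.04 RGB 132 78 58 0.64 110
top [0.4769 0.1786] r 0.0303 ztop 0.0397 RGB 136 82 61 0.63 105
top [0.5954 0.3238] r 0.0301 ztop 0.0394 RGB 128 76 57 0.57 90
trowel [0.52610107 0.44706241] [-0.27451557 -0.96158266] -105.9331472940295 -0.07617872514469354 0.054653524706744144 z [0.00046606 0.00726927 0.01845569]Traceback (most recent call last):
  File "<stdin>", line 14, in <module>
cv2.error: OpenCV(4.12.0) /io/opencv/modules/imgproc/src/convhull.cpp:143: error: (-215:Assertion failed) total >= 0 && (depth == CV_32F || depth == CV_32S) in function 'convexHull'
```

```bash
python3 - <<'E'
from h import *
p,d,c=shot('side'); pots('side',p,d,c)
p,d,c=shot('top'); W=cloud(d,c)
cv2.imwrite('pics/crop.png',cv2.resize(np.ascontiguousarray(p[150:280,150:450,::-1]),None,fx=2.6,fy=2.6,interpolation=2))
u=W[60:270,320:470].reshape(-1,3); u=u[np.isfinite(u[:,2])]
def mr(lab,q):
    q=np.ascontiguousarray(q,np.float32)
    if len(q)>20: print(lab,len(q),[np.round(a,4) for a in cv2.minAreaRect(q[:,:2].copy())],np.median(q[:,2]))
z,x=u[:,2],u[:,0]
mr('top',u[(z>.138)&(z<.15)&(x>.6)]); mr('panel',u[(z>.128)&(z<.14)&(x<.55)])
mr('floor',u[(z>.015)&(z<.026)]); mr('sides',u[(z>.055)&(z<.066)&(x<.68)])
E
```

```text
side [0.5948 0.3271] r 0.0301 ztop 0.0386 RGB 128 68 49 0.83 167
side [0.4755 0.1819] r 0.03 ztop 0.0388 RGB 137 75 55 0.8 164
side [0.6327 0.0447] r 0.03 ztop 0.0385 RGB 126 67 48 0.78 139
side [ 0.5014 -0.0516] r 0.0297 ztop 0.0387 RGB 157 93 110 0.75 135
side [0.4787 0.0536] r 0.0303 ztop 0.0387 RGB 134 74 54 0.69 167
side [0.4577 0.3137] r 0.0302 ztop 0.0384 RGB 164 97 116 0.56 192
top 11091 [array([ 0.7918, -0.2307]), array([0.2662, 0.2763]), np.float64(4.7864)] 0.14259313
panel 762 [array([ 0.4766, -0.2594]), array([0.0175, 0.2661]), np.float64(5.1113)] 0.13497318
floor 6240 [array([ 0.7139, -0.2788]), array([0.4083, 0.5253]), np.float64(86.4336)] 0.0203419
sides 469 [array([ 0.5663, -0.2437]), array([0.234 , 0.2687]), np.float64(2.2845)] 0.05983273
```

View pics/crop.png

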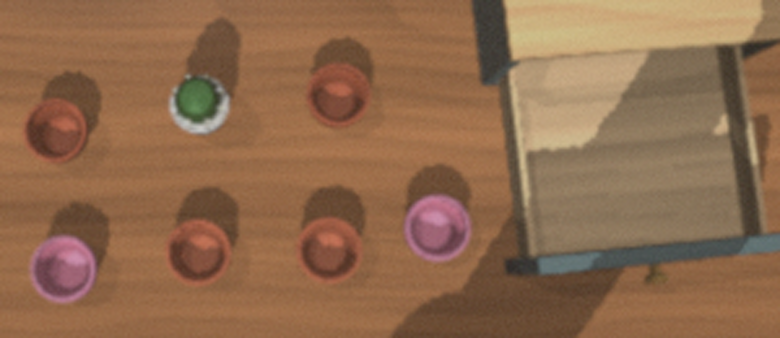

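The crop confirms four upright terracotta pots at crop (57,130), (199,250), (330,248) and (338,94), all with rims near 39 mm. Pink pots are at (63,268) and (437,228). The drawer is empty and yawed about 5°. I'll start with the pot nearest the unit.

```bash
cat >> h.py <<'E'
O=np.array([.587,-.2497]); YAW=5.0
def dw(x,y):
    a=np.radians(YAW); return O+np.array([x*np.cos(a)-y*np.sin(a),x*np.sin(a)+y*np.cos(a)])
def go(*wps,yaw=95):
    s=sense(); R0=R.from_rotvec(s['orientation']); p0=np.array(s['eef_pos'])
    a=np.radians(yaw); x=np.array([np.cos(a),np.sin(a),0]); z=np.array([0,0,-1.])
    R1=R.from_matrix(np.c_[x,np.cross(z,x),z]); rv=(R0.inv()*R1).as_rotvec()
    print('t',round(s['time_s'],2),'tcp',np.round(p0,4),'w',round(s['width'],4),'F',np.round(s['wrist_force'],1),'turn',np.round(rv,4))
    for w in wps: print(np.round(w,3),'->',np.round(R0.inv().apply(np.array(w)-p0),4))
E
python3 - <<'E'
from h import *
go((.633,.043,.23),(.633,.043,.13))
E
```

```text
t 1.0 tcp [ 0.2203 -0.6115  0.2313] w 0.0854 F [0.9 0.6 0.5] turn [ 0.0000e+00 -1.0000e-04 -1.3123e+00]
[0.633 0.043 0.23 ] -> [ 0.6101 -0.4759  0.0014]
[0.633 0.043 0.13 ] -> [ 0.6101 -0.4759  0.1014]
```

```bash
python3 -m handwheel '[[0,0,-1.312,0.610,-0.476,0,0.085],[0,0,-1.312,0.610,-0.476,0,0.085],[0,0,-1.312,0.610,-0.476,0,0.085],[0,0,-1.312,0.610,-0.476,0,0.085],[0,0,-1.312,0.610,-0.476,0,0.085],[0,0,-1.312,0.610,-0.476,0,0.085],[0,0,-1.312,0.610,-0.476,0,0.085],[0,0,-1.312,0.610,-0.476,0,0.085],[0,0,-1.312,0.610,-0.476,0,0.085],[0,0,-1.312,0.610,-0.476,0,0.085]]' 30
python3 - <<'E'
from h import *
go((.633,.043,.22),(.633,.043,.15))
E
```

```text
time_s: 2.0
eef_pos: [0.4878, -0.187, 0.2316]
orientation: [2.12, 2.318, 0.001]
wrist_force: [1.1, -0.6, -0.1]
width: 0.0849
gripper_force: 0.0
t 2.0 tcp [ 0.4878 -0.187   0.2316] w 0.0849 F [ 1.1 -0.6 -0.1] turn [0.0007 0.0003 0.0017]
[0.633 0.043 0.22 ] -> [0.2162 0.165  0.0117]
[0.633 0.043 0.15 ] -> [0.2162 0.165  0.0817]
```

```bash
python3 -m handwheel '[[0,0,0,0.216,0.165,0.012,0.085],[0,0,0,0.216,0.165,0.012,0.085],[0,0,0,0.216,0.165,0.012,0.085],[0,0,0,0.216,0.165,0.012,0.085],[0,0,0,0.216,0.165,0.012,0.085],[0,0,0,0.216,0.165,0.012,0.085],[0,0,0,0.216,0.165,0.012,0.085],[0,0,0,0.216,0.165,0.012,0.085]]'
cat >> h.py <<'E'
def rims(W,p,near,rad=.06,zc=.038,tol=.006):
    'fit the rim circle of the thing around near from a cloud'
    m=np.isfinite(W[...,2])&(np.abs(W[...,2]-zc)<tol)&(np.hypot(W[...,0]-near[0],W[...,1]-near[1])<rad)
    P=W[m]; x,r=circ(P)
    for _ in range(3):
        e=np.abs(np.hypot(*(P[:,:2]-x).T)-.0305)<.006
        if e.sum()>15: x,r=circ(P[e])
    print('rim',np.round(x,4),'r',round(r,4),'z',np.round(np.percentile(P[:,2],[50,95]),4),'n',len(P),'rgb',p[m].mean(0).astype(int)); return x
E
python3 - <<'E'
from h import *
p,d,c=shot('wrist','w1.png'); W=cloud(d,c); print('cam',-c[2].T@c[3])
x=rims(W,p,(.633,.043)); go((*x,.12),(*x,.015))
for r in cams.pinpoint('wrist','pot1'): print(r)
E
```

```text
time_s: 2.8
eef_pos: [0.6323, 0.0408, 0.219]
orientation: [-2.122, -2.317, 0.002]
wrist_force: [0.2, -1.6, -0.9]
width: 0.0849
gripper_force: 0.0
cam [0.62394701 0.1222912  0.36034975]
rim [0.6326 0.043 ] r 0.03 z [0.0364 0.0378] n 491 rgb [185  92  59]
t 2.85 tcp [0.6321 0.0395 0.2191] w 0.0851 F [-0.5 -0.4 -0.5] turn [-0.001   0.0014 -0.0014]
[0.633 0.043 0.12 ] -> [0.0036 0.0009 0.0991]
[0.633 0.043 0.015] -> [0.0038 0.001  0.2041]
{'position': [0.5073, -0.0562, -0.0019], 'confidence': 0.98}
{'position': [0.6341, 0.0449, -0.0024], 'confidence': 0.63}
{'position': [0.4815, 0.0539, -0.0018], 'confidence': 0.59}
{'position': [0.4751, 0.1796, -0.0006], 'confidence': 0.56}
```

View pics/w1.png

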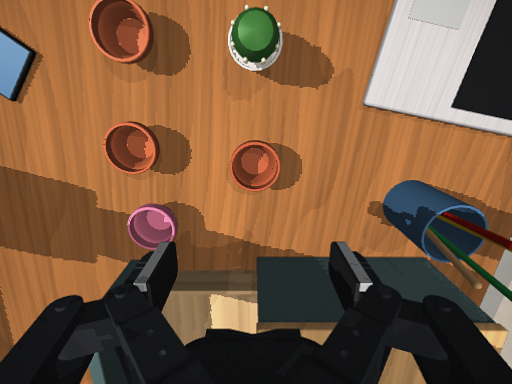

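The wrist picture shows the terracotta pot at (255,165) midway between the fingers at about (155,270) and (345,270). The pink one is at (152,227) and the cactus at (256,38), both clear. I'll descend and grip.

```bash
python3 -m handwheel '[[0,0,0,0.003,0.001,0.05,0.085],[0,0,0,0.003,0.001,0.10,0.085],[0,0,0,0.003,0.001,0.14,0.085],[0,0,0,0.003,0.001,0.18,0.085],[0,0,0,0.003,0.001,0.207,0.085],[0,0,0,0.003,0.001,0.207,0.085],[0,0,0,0.003,0.001,0.207,0.04],[0,0,0,0.003,0.001,0.207,0.04],[0,0,0,0.003,0.001,0.207,0.04],[0,0,0,0.003,0.001,0.207,0.04]]' 25; python3 -m handwheel '[[0,0,0,0,0,0,0.04],[0,0,0,0,0,0,0.04],[0,0,0,0,0,0,0.04],[0,0,0,0,0,-0.02,0.04],[0,0,0,0,0,-0.06,0.04],[0,0,0,0,0,-0.10,0.04],[0,0,0,0,0,-0.14,0.04],[0,0,0,0,0,-0.18,0.04],[0,0,0,0,0,-0.18,0.04],[0,0,0,0,0,-0.18,0.04]]'
python3 - <<'E'
from h import *
p,d,c=shot('side','s2.png')
cv2.imwrite('pics/s2.png',cv2.resize(np.ascontiguousarray(p[60:260,180:440,::-1]),None,fx=3,fy=3))
p,d,c=shot('wrist');W=cloud(d,c); s=sense()['eef_pos']
for h in (.015,.02,.025,.03,.035,.04):
    z=s[2]+h; m=np.isfinite(W[...,2])&(abs(W[...,2]-z)<.003)&(np.hypot(W[...,0]-s[0],W[...,1]-s[1])<.033)&(p[...,0]>p[...,2]+50); print(h,m.sum())
x=dw(-.015,.055); print(x); go((*x,.21),(*x,.045),(*x,.035))
E
```

```text
time_s: 3.9
eef_pos: [0.6348, 0.0439, 0.0145]
orientation: [2.121, 2.314, 0.004]
wrist_force: [-0.6, -0.6, 7.4]
width: 0.0622
gripper_force: 29.6
time_s: 4.9
eef_pos: [0.6338, 0.0441, 0.194]
orientation: [2.121, 2.314, 0.003]
wrist_force: [-0.8, -0.1, -0.9]
width: 0.0619
gripper_force: 28.9
0.015 381
0.02 1247
0.025 1965
0.03 0
0.035 0
0.04 1
[ 0.56726351 -0.19621663]
t 5.0 tcp [0.6324 0.0438 0.1915] w 0.0618 F [ 0.2 -0.2 -0.4] turn [-0.0018  0.0003 -0.0003]
[ 0.567 -0.196  0.21 ] -> [-0.2334 -0.0857 -0.0182]
[ 0.567 -0.196  0.045] -> [-0.2334 -0.0854  0.1468]
[ 0.567 -0.196  0.035] -> [-0.2334 -0.0854  0.1568]
```

View pics/s2.png

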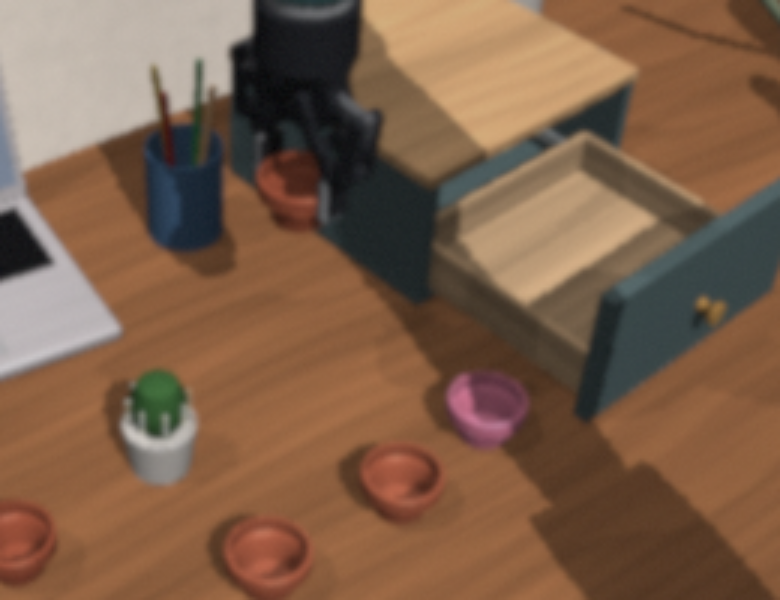

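The pot is held upright with its rim about 26 mm above the TCP, so I'm moving it to the drawer.

```bash
python3 -m handwheel '[[0,0,0,-0.04,-0.015,-0.018,0.04],[0,0,0,-0.08,-0.03,-0.018,0.04],[0,0,0,-0.12,-0.045,-0.018,0.04],[0,0,0,-0.16,-0.06,-0.018,0.04],[0,0,0,-0.20,-0.075,-0.018,0.04],[0,0,0,-0.233,-0.085,-0.018,0.04],[0,0,0,-0.233,-0.085,0.01,0.04],[0,0,0,-0.233,-0.085,0.05,0.04],[0,0,0,-0.233,-0.085,0.08,0.04],[0,0,0,-0.233,-0.085,0.11,0.04]]'
python3 - <<'E'
from h import *
x=dw(-.015,.055); go((*x,.034))
E
```

```text
time_s: 6.0
eef_pos: [0.5673, -0.1951, 0.0794]
orientation: [-2.121, -2.313, 0.002]
wrist_force: [-0.0, -1.3, -0.5]
width: 0.0615
gripper_force: 28.9
t 6.0 tcp [ 0.5673 -0.1951  0.0794] w 0.0615 F [-0.  -1.3 -0.5] turn [-0.0031 -0.0015 -0.0004]
[ 0.567 -0.196  0.034] -> [-0.0011  0.0001  0.0454]
```

```bash
python3 -m handwheel '[[0,0,0,-0.001,0,0.025,0.04],[0,0,0,-0.001,0,0.038,0.04],[0,0,0,-0.001,0,0.044,0.04],[0,0,0,-0.001,0,0.046,0.04],[0,0,0,-0.001,0,0.047,0.04],[0,0,0,-0.001,0,0.047,0.04],[0,0,0,-0.001,0,0.047,0.07],[0,0,0,-0.001,0,0.047,0.085],[0,0,0,-0.001,0,0.047,0.085],[0,0,0,-0.001,0,0.047,0.085]]'
python3 -m handwheel '[[0,0,0,0,0,0,0.085],[0,0,0,0,0,-0.02,0.085],[0,0,0,0,0,-0.06,0.085],[0,0,0,0,0,-0.11,0.085],[0,0,0,0,0,-0.16,0.085],[0,0,0,-0.02,0,-0.18,0.085],[0,0,0,-0.05,0,-0.18,0.085],[0,0,0,-0.07,0,-0.18,0.085],[0,0,0,-0.07,0,-0.18,0.085],[0,0,0,-0.07,0,-0.18,0.085]]'
python3 - <<'E'
from h import *
x0=dw(-.015,.055)
p,d,c=shot('wrist','w3.png'); W=cloud(d,c); x=rims(W,p,x0,.05,.058,.005)
p,d,c=shot('top'); W=cloud(d,c); x=rims(W,p,x0,.045,.058,.005)
b=rims(W,p,(.479,.052)); b=rims(W,p,(.476,.180)); b=rims(W,p,(.595,.3255)); b=rims(W,p,(.480,.052));go((*b,.21))
b=np.array([.4793,.0523]); go((*b,.21))
E
```

```text
time_s: 7.0
eef_pos: [0.5691, -0.1965, 0.0356]
orientation: [2.123, 2.316, 0.0]
wrist_force: [0.1, 0.1, 0.5]
width: 0.0849
gripper_force: 0.0
time_s: 8.0
eef_pos: [0.5747, -0.2658, 0.215]
orientation: [-2.123, -2.314, -0.001]
wrist_force: [-0.5, 0.3, -0.2]
width: 0.085
gripper_force: 0.0
rim [ 0.568  -0.1975] r 0.0299 z [0.0566 0.0579] n 626 rgb [117  59  38]
rim [ 0.568  -0.1975] r 0.0304 z [0.0575 0.0601] n 129 rgb [108  75  58]
rim [0.4799 0.0509] r 0.0304 z [0.0375 0.0409] n 110 rgb [158  96  70]
rim [0.4769 0.1786] r 0.0303 z [0.0374 0.0404] n 108 rgb [158  96  71]
rim [0.5956 0.3241] r 0.0305 z [0.0377 0.0406] n 122 rgb [148  89  65]
rim [0.4799 0.0509] r 0.0304 z [0.0375 0.0409] n 110 rgb [158  96  70]
t 8.1 tcp [ 0.5751 -0.2643  0.2151] w 0.085 F [ 0.5  1.7 -0. ] turn [-0.0002 -0.0015  0.0017]
[0.48  0.051 0.21 ] -> [ 0.3224 -0.0668  0.0056]
t 8.1 tcp [ 0.5751 -0.2643  0.2151] w 0.085 F [ 0.5  1.7 -0. ] turn [-0.0002 -0.0015  0.0017]
[0.479 0.052 0.21 ] -> [ 0.3238 -0.0673  0.0056]
```

View pics/w3.png

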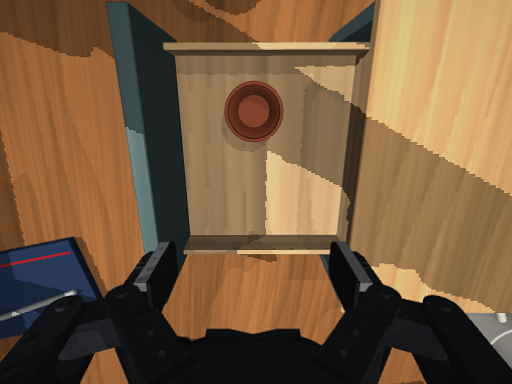

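The pot stands upright in the drawer, seen at (254,111) in the wrist view and measured at (0.568, -0.1975). Next is pot B.

```bash
python3 -m handwheel '[[0,0,0,0.323,-0.067,0.005,0.085],[0,0,0,0.323,-0.067,0.005,0.085],[0,0,0,0.323,-0.067,0.005,0.085],[0,0,0,0.323,-0.067,0.005,0.085],[0,0,0,0.323,-0.067,0.005,0.085],[0,0,0,0.323,-0.067,0.005,0.085],[0,0,0,0.323,-0.067,0.005,0.085],[0,0,0,0.323,-0.067,0.005,0.085],[0,0,0,0.323,-0.067,0.005,0.085]]'
python3 - <<'E'
from h import *
p,d,c=shot('wrist'); W=cloud(d,c)
x=rims(W,p,(.4793,.0523)); go((*x,.12),(*x,.017))
E
```

```text
time_s: 9.0
eef_pos: [0.4798, 0.051, 0.2105]
orientation: [2.118, 2.319, 0.0]
wrist_force: [-0.4, -0.4, -0.3]
width: 0.0853
gripper_force: 0.0
rim [0.479  0.0523] r 0.03 z [0.0365 0.0378] n 511 rgb [192  98  64]
t 9.05 tcp [0.4802 0.0497 0.2104] w 0.0849 F [-0.5 -0.4  0.2] turn [0.0001 0.0006 0.0005]
[0.479 0.052 0.12 ] -> [ 0.0028 -0.0009  0.0904]
[0.479 0.052 0.017] -> [ 0.0028 -0.0009  0.1934]
```

```bash
python3 -m handwheel '[[0,0,0,0.002,-0.001,0.05,0.085],[0,0,0,0.002,-0.001,0.10,0.085],[0,0,0,0.002,-0.001,0.14,0.085],[0,0,0,0.002,-0.001,0.18,0.085],[0,0,0,0.002,-0.001,0.193,0.085],[0,0,0,0.002,-0.001,0.193,0.085],[0,0,0,0.002,-0.001,0.193,0.04],[0,0,0,0.002,-0.001,0.193,0.04],[0,0,0,0.002,-0.001,0.193,0.04],[0,0,0,0.002,-0.001,0.193,0.04]]' 25; python3 -m handwheel '[[0,0,0,0,0,0,0.04],[0,0,0,0,0,0,0.04],[0,0,0,0,0,0,0.04],[0,0,0,0,0,-0.02,0.04],[0,0,0,0,0,-0.06,0.04],[0,0,0,0,0,-0.10,0.04],[0,0,0,0,0,-0.14,0.04],[0,0,0,0,0,-0.18,0.04],[0,0,0,0,0,-0.18,0.04],[0,0,0,0,0,-0.18,0.04]]'
cat >> h.py <<'E'
def held():
    'rim circle and rim height of the pot in the hand, relative to the TCP (world axes)'
    e0=np.array(sense()['eef_pos']); p,d,c=shot('wrist','held.png'); W=cloud(d,c)-e0
    m=np.isfinite(W[...,2])&(np.hypot(W[...,0],W[...,1])<.036)&(p[...,0]>p[...,2]*1.5+15)&(np.abs(W[...,2]-.022)<.012)
    P=W[m]; z=np.percentile(P[:,2],97); T=P[P[:,2]>z-.003]; x,r=circ(T)
    print('held rim offset',np.round(x,4),'r',round(r,4),'z',round(z,4),'n',len(T)); return x,z
E
python3 - <<'E'
from h import *
held(); x=dw(-.015,.055); x=np.array([.568,-.1975]); go((*x,.20),(*x,.10))
E
```

```text
time_s: 10.05
eef_pos: [0.4799, 0.0515, 0.0184]
orientation: [2.122, 2.314, 0.003]
wrist_force: [-0.1, 0.3, 5.0]
width: 0.0614
gripper_force: 28.3
time_s: 11.05
eef_pos: [0.4794, 0.0515, 0.1983]
orientation: [2.122, 2.314, 0.002]
wrist_force: [-0.8, -0.2, -0.6]
width: 0.0618
gripper_force: 27.7
held rim offset [-0.0016  0.0014] r 0.0298 z 0.0192 n 2296
t 11.1 tcp [0.4786 0.0513 0.1972] w 0.0618 F [ 0.1  0.2 -0.6] turn [-0.0002  0.0005 -0.0006]
[ 0.568 -0.198  0.2  ] -> [-0.2556  0.0676 -0.0027]
[ 0.568 -0.198  0.1  ] -> [-0.2555  0.0676  0.0973]
```

```bash
python3 -m handwheel '[[0,0,0,-0.045,0.012,-0.003,0.04],[0,0,0,-0.09,0.024,-0.003,0.04],[0,0,0,-0.135,0.036,-0.003,0.04],[0,0,0,-0.18,0.048,-0.003,0.04],[0,0,0,-0.22,0.06,-0.003,0.04],[0,0,0,-0.257,0.068,-0.003,0.04],[0,0,0,-0.257,0.068,0.02,0.04],[0,0,0,-0.257,0.068,0.06,0.04],[0,0,0,-0.257,0.068,0.085,0.04],[0,0,0,-0.257,0.068,0.097,0.04]]'
python3 - <<'E'
from h import *
x,z=held(); e=[]
for _ in range(3): e.append(sense()['eef_pos'])
t=np.array([.568,-.1975])-x; go((*t,.07),(*t,.056),(*t,.053))
E
```

```text
time_s: 12.1
eef_pos: [0.566, -0.1976, 0.0958]
orientation: [-2.117, -2.311, 0.006]
wrist_force: [-0.5, -0.5, -0.3]
width: 0.0618
gripper_force: 27.7
held rim offset [-0.0014  0.0014] r 0.0298 z 0.0192 n 2289
t 12.15 tcp [ 0.566  -0.1975  0.0954] w 0.0616 F [ 0.4 -1.4  0.1] turn [-0.0076 -0.003   0.0003]
[ 0.569 -0.199  0.07 ] -> [-0.0018  0.0034  0.0254]
[ 0.569 -0.199  0.056] -> [-0.0018  0.0035  0.0394]
[ 0.569 -0.199  0.053] -> [-0.0018  0.0036  0.0424]
```

```bash
python3 -m handwheel '[[0,0,0,-0.001,0.002,0.008,0.04],[0,0,0,-0.001,0.002,0.016,0.04],[0,0,0,-0.001,0.002,0.024,0.04],[0,0,0,-0.001,0.002,0.030,0.04],[0,0,0,-0.001,0.002,0.035,0.04],[0,0,0,-0.001,0.002,0.038,0.04],[0,0,0,-0.001,0.002,0.039,0.04],[0,0,0,-0.001,0.002,0.039,0.04]]'
python3 - <<'E'
from h import *
held();go()
E
```

```text
time_s: 12.95
eef_pos: [0.5712, -0.1993, 0.0614]
orientation: [2.123, 2.316, 0.0]
wrist_force: [-0.3, 0.0, -0.2]
width: 0.062
gripper_force: 27.7
held rim offset [-0.0016  0.0014] r 0.0298 z 0.0192 n 2289
t 13.0 tcp [ 0.5713 -0.1993  0.0615] w 0.0618 F [ 0.8  0.9 -0.5] turn [ 0.0003  0.0002 -0.0003]
```

```bash
python3 -m handwheel '[[0,0,0,0,-0.0015,0.002,0.04],[0,0,0,0,-0.0015,0.004,0.04],[0,0,0,0,-0.0015,0.006,0.04],[0,0,0,0,-0.0015,0.0065,0.04],[0,0,0,0,-0.0015,0.0065,0.04]]'
python3 - <<'E'
from h import *
held();go()
E
```

```text
time_s: 13.5
eef_pos: [0.5697, -0.1993, 0.0547]
orientation: [-2.123, -2.316, 0.0]
wrist_force: [0.5, -0.0, -0.9]
width: 0.0619
gripper_force: 27.7
held rim offset [-0.0016  0.0014] r 0.0298 z 0.0192 n 2305
t 13.55 tcp [ 0.5697 -0.1994  0.0548] w 0.0619 F [-0.2 -0.1 -0.4] turn [-0.     -0.     -0.0002]
```

```bash
python3 -m handwheel '[[0,0,0,0,0,0.001,0.04],[0,0,0,0,0,0.001,0.055],[0,0,0,0,0,0.001,0.07],[0,0,0,0,0,0.001,0.085],[0,0,0,0,0,0.001,0.085],[0,0,0,0,0,0.001,0.085],[0,0,0,0,0,0.0,0.085],[0,0,0,0,0,-0.03,0.085],[0,0,0,0,0,-0.07,0.085],[0,0,0,0,0,-0.11,0.085]]'
python3 -m handwheel '[[0,0,0,-0.01,0,-0.04,0.085],[0,0,0,-0.03,0,-0.05,0.085],[0,0,0,-0.06,0,-0.05,0.085],[0,0,0,-0.08,0,-0.05,0.085],[0,0,0,-0.08,0,-0.05,0.085],[0,0,0,-0.08,0,-0.05,0.085]]'
python3 - <<'E'
from h import *
x0=(.568,-.1975)
p,d,c=shot('wrist'); W=cloud(d,c); x=rims(W,p,x0,.05,.074,.006)
p,d,c=shot('top'); W=cloud(d,c); x=rims(W,p,x0,.045,.074,.006)
b=rims(W,p,(.4762,.1803)); b=rims(W,p,(.595,.3255)); go((.4762,.1800,.205))
E
```

```text
time_s: 14.55
eef_pos: [0.5692, -0.1992, 0.1657]
orientation: [-2.122, -2.315, 0.001]
wrist_force: [0.2, -0.1, -0.1]
width: 0.0848
gripper_force: 0.0
time_s: 15.15
eef_pos: [0.5764, -0.2787, 0.2146]
orientation: [-2.123, -2.315, -0.001]
wrist_force: [-0.5, 0.7, -0.3]
width: 0.0851
gripper_force: 0.0
rim [ 0.568  -0.1987] r 0.0299 z [0.0717 0.0731] n 719 rgb [126  66  43]
rim [ 0.5681 -0.1985] r 0.0305 z [0.0725 0.0756] n 125 rgb [111  76  59]
rim [0.4769 0.1786] r 0.0303 z [0.0375 0.0404] n 110 rgb [157  95  70]
rim [0.5957 0.324 ] r 0.0305 z [0.0375 0.0402] n 120 rgb [147  89  65]
t 15.25 tcp [ 0.5768 -0.2772  0.2147] w 0.0853 F [-0.1  0.5  0.4] turn [-0.0001 -0.0014  0.0016]
[0.476 0.18  0.205] -> [ 0.4643 -0.0596  0.0104]
```

The second pot is fully seated, with its rim at 73 mm as expected. Pot C next.

```bash
python3 -m handwheel '[[0,0,0,0.464,-0.060,0.010,0.085],[0,0,0,0.464,-0.060,0.010,0.085],[0,0,0,0.464,-0.060,0.010,0.085],[0,0,0,0.464,-0.060,0.010,0.085],[0,0,0,0.464,-0.060,0.010,0.085],[0,0,0,0.464,-0.060,0.010,0.085],[0,0,0,0.464,-0.060,0.010,0.085],[0,0,0,0.464,-0.060,0.010,0.085],[0,0,0,0.464,-0.060,0.010,0.085],[0,0,0,0.464,-0.060,0.010,0.085]]'
python3 -m handwheel '[[0,0,0,0,0,0,0.085],[0,0,0,0,0,0,0.085],[0,0,0,0,0,0,0.085]]'
python3 - <<'E'
from h import *
p,d,c=shot('wrist'); W=cloud(d,c)
x=rims(W,p,(.4762,.18)); go((*x,.12),(*x,.017))
E
```

```text
time_s: 16.25
eef_pos: [0.4737, 0.1854, 0.2054]
orientation: [-2.109, -2.324, -0.005]
wrist_force: [-0.7, 0.2, -0.3]
width: 0.085
gripper_force: 0.0
time_s: 16.55
eef_pos: [0.4767, 0.1766, 0.2048]
orientation: [2.124, 2.314, -0.001]
wrist_force: [0.0, -0.8, -0.3]
width: 0.0851
gripper_force: 0.0
rim [0.4759 0.1799] r 0.03 z [0.0365 0.0378] n 529 rgb [181  92  59]
t 16.6 tcp [0.4768 0.1764 0.2048] w 0.0852 F [-0.4  0.1  0.1] turn [-0.0001  0.0009 -0.0025]
[0.476 0.18  0.12 ] -> [ 0.0037 -0.0006  0.0848]
[0.476 0.18  0.017] -> [ 0.0038 -0.0006  0.1878]
```

```bash
python3 -m handwheel '[[0,0,0,0.003,-0.001,0.05,0.085],[0,0,0,0.003,-0.001,0.10,0.085],[0,0,0,0.003,-0.001,0.14,0.085],[0,0,0,0.003,-0.001,0.175,0.085],[0,0,0,0.003,-0.001,0.187,0.085],[0,0,0,0.003,-0.001,0.187,0.085],[0,0,0,0.003,-0.001,0.187,0.04],[0,0,0,0.003,-0.001,0.187,0.04],[0,0,0,0.003,-0.001,0.187,0.04],[0,0,0,0.003,-0.001,0.187,0.04]]' 25; python3 -m handwheel '[[0,0,0,0,0,0,0.04],[0,0,0,0,0,0,0.04],[0,0,0,0,0,0,0.04],[0,0,0,0,0,-0.02,0.04],[0,0,0,0,0,-0.06,0.04],[0,0,0,0,0,-0.10,0.04],[0,0,0,0,0,-0.14,0.04],[0,0,0,0,0,-0.18,0.04],[0,0,0,0,0,-0.18,0.04],[0,0,0,0,0,-0.18,0.04]]'
python3 - <<'E'
from h import *
x,z=held(); t=np.array([.568,-.1987])-x; go((*t,.20),(*t,.11))
E
```

```text
time_s: 17.6
eef_pos: [0.4767, 0.1811, 0.0198]
orientation: [2.122, 2.314, 0.005]
wrist_force: [-0.1, -0.8, 7.2]
width: 0.062
gripper_force: 28.0
time_s: 18.6
eef_pos: [0.476, 0.1807, 0.1994]
orientation: [2.122, 2.314, 0.005]
wrist_force: [0.5, -0.1, -1.0]
width: 0.0618
gripper_force: 28.0
held rim offset [-0.0014 -0.001 ] r 0.0298 z 0.0178 n 2248
t 18.65 tcp [0.4751 0.1803 0.1981] w 0.0622 F [ 0.   0.5 -0.5] turn [ 0.0007  0.0004 -0.0006]
[ 0.569 -0.198  0.2  ] -> [-0.3847  0.0612 -0.0016]
[ 0.569 -0.198  0.11 ] -> [-0.3847  0.0611  0.0884]
```

```bash
python3 -m handwheel '[[0,0,0,-0.048,0.008,-0.004,0.04],[0,0,0,-0.096,0.016,-0.004,0.04],[0,0,0,-0.144,0.024,-0.004,0.04],[0,0,0,-0.192,0.032,-0.004,0.04],[0,0,0,-0.24,0.04,-0.004,0.04],[0,0,0,-0.288,0.047,-0.004,0.04],[0,0,0,-0.336,0.054,-0.004,0.04],[0,0,0,-0.37,0.061,0.02,0.04],[0,0,0,-0.385,0.061,0.05,0.04],[0,0,0,-0.385,0.061,0.075,0.04]]'
python3 -m handwheel '[[0,0,0,0,0,0.007,0.04],[0,0,0,0,0,0.014,0.04],[0,0,0,0,0,0.014,0.04],[0,0,0,0,0,0.014,0.04]]'
python3 - <<'E'
from h import *
x,z=held(); t=np.array([.568,-.1987])-x; go((*t,.08),(*t,.071))
E
```

```text
time_s: 19.65
eef_pos: [0.5675, -0.2015, 0.1193]
orientation: [-2.128, -2.309, 0.005]
wrist_force: [-1.0, 0.7, -0.2]
width: 0.0618
gripper_force: 28.0
time_s: 20.05
eef_pos: [0.5703, -0.1968, 0.1097]
orientation: [2.121, 2.316, 0.001]
wrist_force: [0.0, 0.0, -0.2]
width: 0.0619
gripper_force: 28.0
held rim offset [-0.0014 -0.0009] r 0.0298 z 0.0178 n 2244
t 20.1 tcp [ 0.5704 -0.197   0.11  ] w 0.0618 F [ 0.6 -0.3 -0.8] turn [0.0019 0.0007 0.0006]
[ 0.569 -0.198  0.08 ] -> [-0.0006 -0.0011  0.03  ]
[ 0.569 -0.198  0.071] -> [-0.0006 -0.0011  0.039 ]
```

```bash
python3 -m handwheel '[[0,0,0,-0.0005,-0.001,0.01,0.04],[0,0,0,-0.0005,-0.001,0.02,0.04],[0,0,0,-0.0005,-0.001,0.028,0.04],[0,0,0,-0.0005,-0.001,0.033,0.04],[0,0,0,-0.0005,-0.001,0.036,0.04],[0,0,0,-0.0005,-0.001,0.038,0.04],[0,0,0,-0.0005,-0.001,0.038,0.04],[0,0,0,-0.0005,-0.001,0.038,0.04]]'
python3 - <<'E'
from h import *
x,z=held(); go()
E
```

```text
time_s: 20.9
eef_pos: [0.5688, -0.198, 0.071]
orientation: [2.122, 2.316, 0.0]
wrist_force: [0.1, -0.3, -0.2]
width: 0.062
gripper_force: 28.0
held rim offset [-0.0014 -0.0009] r 0.0298 z 0.0178 n 2244
t 20.95 tcp [ 0.5688 -0.198   0.0711] w 0.0621 F [-0.  -0.3 -0.1] turn [ 0.0006  0.0002 -0.0003]
```

```bash
python3 -m handwheel '[[0,0,0,0,0,0.001,0.04],[0,0,0,0,0,0.001,0.055],[0,0,0,0,0,0.001,0.07],[0,0,0,0,0,0.001,0.085],[0,0,0,0,0,0.001,0.085],[0,0,0,0,0,0.001,0.085],[0,0,0,0,0,0.0,0.085],[0,0,0,0,0,-0.03,0.085],[0,0,0,0,0,-0.07,0.085],[0,0,0,0,0,-0.11,0.085]]'
python3 -m handwheel '[[0,0,0,-0.01,0,-0.04,0.085],[0,0,0,-0.03,0,-0.04,0.085],[0,0,0,-0.06,0,-0.04,0.085],[0,0,0,-0.08,0,-0.04,0.085],[0,0,0,-0.08,0,-0.04,0.085],[0,0,0,-0.08,0,-0.04,0.085]]'
python3 - <<'E'
from h import *
x0=(.568,-.1985)
p,d,c=shot('wrist'); W=cloud(d,c); x=rims(W,p,x0,.05,.089,.006)
p,d,c=shot('top'); W=cloud(d,c); x=rims(W,p,x0,.045,.089,.006)
b=rims(W,p,(.595,.3255)); go((.595,.3255,.205))
E
```

```text
time_s: 21.95
eef_pos: [0.5681, -0.1978, 0.1817]
orientation: [-2.122, -2.315, 0.001]
wrist_force: [0.2, -0.5, -0.2]
width: 0.0853
gripper_force: 0.0
time_s: 22.55
eef_pos: [0.5753, -0.2772, 0.2206]
orientation: [-2.123, -2.315, -0.001]
wrist_force: [-0.0, 0.3, -1.0]
width: 0.0849
gripper_force: 0.0
rim [ 0.5672 -0.1998] r 0.0299 z [0.0866 0.0879] n 768 rgb [125  65  43]
rim [ 0.5674 -0.1988] r 0.0307 z [0.0881 0.0909] n 125 rgb [108  73  56]
rim [0.5956 0.324 ] r 0.0304 z [0.0373 0.0406] n 125 rgb [146  88  65]
t 22.65 tcp [ 0.5757 -0.2759  0.2208] w 0.0848 F [0.7 0.4 0.5] turn [ 0.     -0.0013  0.0016]
[0.595 0.326 0.205] -> [0.5972 0.0726 0.0166]
```

```bash
python3 -m handwheel '[[0,0,0,0.597,0.073,0.010,0.085],[0,0,0,0.597,0.073,0.010,0.085],[0,0,0,0.597,0.073,0.010,0.085],[0,0,0,0.597,0.073,0.010,0.085],[0,0,0,0.597,0.073,0.010,0.085],[0,0,0,0.597,0.073,0.010,0.085],[0,0,0,0.597,0.073,0.010,0.085],[0,0,0,0.597,0.073,0.010,0.085],[0,0,0,0.597,0.073,0.010,0.085],[0,0,0,0.597,0.073,0.010,0.085]]'
python3 -m handwheel '[[0,0,0,0.103,0.0125,0,0.085],[0,0,0,0.103,0.0125,0,0.085],[0,0,0,0.103,0.0125,0,0.085],[0,0,0,0.103,0.0125,0,0.085],[0,0,0,0.103,0.0125,0,0.085]]'
python3 - <<'E'
from h import *
p,d,c=shot('wrist'); W=cloud(d,c)
x=rims(W,p,(.595,.3255)); go((*x,.205),(*x,.017))
E
```

```text
time_s: 23.65
eef_pos: [0.5917, 0.2254, 0.2128]
orientation: [-2.12, -2.318, -0.0]
wrist_force: [0.3, -0.3, -0.4]
width: 0.0851
gripper_force: 0.0
time_s: 24.15
eef_pos: [0.596, 0.3248, 0.2123]
orientation: [2.122, 2.315, -0.002]
wrist_force: [0.0, -0.5, -0.1]
width: 0.0851
gripper_force: 0.0
rim [0.5944 0.3248] r 0.03 z [0.0365 0.0379] n 496 rgb [157  77  48]
t 24.2 tcp [0.5965 0.3239 0.2124] w 0.085 F [ 0.3 -0.3 -0.2] turn [-0.0002  0.0017 -0.0016]
[0.594 0.325 0.205] -> [ 0.0011 -0.002   0.0074]
[0.594 0.325 0.017] -> [ 0.0014 -0.002   0.1954]
```

```bash
python3 -m handwheel '[[0,0,0,0.001,-0.002,0.05,0.085],[0,0,0,0.001,-0.002,0.10,0.085],[0,0,0,0.001,-0.002,0.14,0.085],[0,0,0,0.001,-0.002,0.18,0.085],[0,0,0,0.001,-0.002,0.195,0.085],[0,0,0,0.001,-0.002,0.195,0.085],[0,0,0,0.001,-0.002,0.195,0.04],[0,0,0,0.001,-0.002,0.195,0.04],[0,0,0,0.001,-0.002,0.195,0.04],[0,0,0,0.001,-0.002,0.195,0.04]]' 25; python3 -m handwheel '[[0,0,0,0,0,0,0.04],[0,0,0,0,0,0,0.04],[0,0,0,0,0,0,0.04],[0,0,0,0,0,-0.02,0.04],[0,0,0,0,0,-0.06,0.04],[0,0,0,0,0,-0.10,0.04],[0,0,0,0,0,-0.14,0.04],[0,0,0,0,0,-0.18,0.04],[0,0,0,0,0,-0.195,0.04],[0,0,0,0,0,-0.195,0.04]]'
python3 - <<'E'
from h import *
x,z=held(); t=np.array([.5673,-.1995])-x; go((*t,.215),(*t,.12))
E
```

```text
time_s: 25.2
eef_pos: [0.5961, 0.3273, 0.0205]
orientation: [2.122, 2.314, 0.007]
wrist_force: [0.2, -2.1, 7.1]
width: 0.0631
gripper_force: 28.0
time_s: 26.2
eef_pos: [0.5958, 0.3276, 0.2162]
orientation: [2.122, 2.314, 0.01]
wrist_force: [0.6, 0.3, -0.5]
width: 0.0631
gripper_force: 27.9
held rim offset [-0.0013 -0.0022] r 0.0299 z 0.0171 n 2209
t 26.25 tcp [0.5946 0.3266 0.2135] w 0.0631 F [ 0.2  0.3 -0.5] turn [ 0.0021 -0.0006 -0.0003]
[ 0.569 -0.197  0.215] -> [-0.5197 -0.0713 -0.0019]
[ 0.569 -0.197  0.12 ] -> [-0.5197 -0.0715  0.0931]
```

```bash
python3 -m handwheel '[[0,0,0,-0.049,-0.007,0,0.04],[0,0,0,-0.098,-0.014,0,0.04],[0,0,0,-0.147,-0.021,0,0.04],[0,0,0,-0.196,-0.027,0,0.04],[0,0,0,-0.245,-0.034,0,0.04],[0,0,0,-0.294,-0.04,0,0.04],[0,0,0,-0.343,-0.047,0,0.04],[0,0,0,-0.392,-0.054,0,0.04],[0,0,0,-0.441,-0.061,0,0.04],[0,0,0,-0.48,-0.066,0,0.04]]'
python3 -m handwheel '[[0,0,0,-0.025,-0.003,0,0.04],[0,0,0,-0.04,-0.0055,0.01,0.04],[0,0,0,-0.04,-0.0055,0.04,0.04],[0,0,0,-0.04,-0.0055,0.07,0.04],[0,0,0,-0.04,-0.0055,0.085,0.04],[0,0,0,-0.04,-0.0055,0.09,0.04],[0,0,0,-0.04,-0.0055,0.09,0.04],[0,0,0,-0.04,-0.0055,0.09,0.04]]'
python3 - <<'E'
from h import *
x,z=held(); t=np.array([.5673,-.1993])-x; go((*t,.095),(*t,.087))
E
```

```text
time_s: 27.25
eef_pos: [0.5679, -0.1611, 0.21]
orientation: [-2.123, -2.311, 0.005]
wrist_force: [0.4, 0.3, -0.4]
width: 0.0632
gripper_force: 27.9
time_s: 28.05
eef_pos: [0.5691, -0.1974, 0.1234]
orientation: [2.121, 2.316, 0.002]
wrist_force: [0.8, -0.4, 0.2]
width: 0.0632
gripper_force: 27.9
held rim offset [-0.0013 -0.0021] r 0.0299 z 0.0172 n 2238
t 28.1 tcp [ 0.5693 -0.1976  0.1237] w 0.0633 F [0.4 0.3 0.7] turn [0.0022 0.0007 0.0001]
[ 0.569 -0.197  0.095] -> [ 0.0005 -0.0007  0.0287]
[ 0.569 -0.197  0.087] -> [ 0.0005 -0.0007  0.0367]
```

```bash
python3 -m handwheel '[[0,0,0,0.0005,-0.0005,0.01,0.04],[0,0,0,0.0005,-0.0005,0.02,0.04],[0,0,0,0.0005,-0.0005,0.027,0.04],[0,0,0,0.0005,-0.0005,0.032,0.04],[0,0,0,0.0005,-0.0005,0.035,0.04],[0,0,0,0.0005,-0.0005,0.036,0.04],[0,0,0,0.0005,-0.0005,0.036,0.04],[0,0,0,0.0005,-0.0005,0.036,0.04]]'
python3 -m handwheel '[[0,0,0,0,0,0.001,0.04],[0,0,0,0,0,0.001,0.055],[0,0,0,0,0,0.001,0.07],[0,0,0,0,0,0.001,0.085],[0,0,0,0,0,0.001,0.085],[0,0,0,0,0,0.001,0.085],[0,0,0,0,0,0.0,0.085],[0,0,0,0,0,-0.03,0.085],[0,0,0,0,0,-0.07,0.085],[0,0,0,0,0,-0.11,0.085]]'
python3 -m handwheel '[[0,0,0,-0.01,0,-0.04,0.085],[0,0,0,-0.03,0,-0.04,0.085],[0,0,0,-0.06,0,-0.04,0.085],[0,0,0,-0.08,0,-0.04,0.085],[0,0,0,-0.08,0,-0.04,0.085],[0,0,0,-0.08,0,-0.04,0.085]]'
python3 - <<'E'
from h import *
x0=(.5675,-.199)
p,d,c=shot('wrist','w6.png'); W=cloud(d,c); x=rims(W,p,x0,.05,.104,.006)
p,d,c=shot('top','t6.png'); W=cloud(d,c); x=rims(W,p,x0,.045,.104,.006)
for n in('top','side'):
  if n=='side': p,d,c=shot(n); W=cloud(d,c)
  for r in cams.masks_of(n,'trowel')[:1]:
    P=W[r['pixels']&np.isfinite(W[...,2])]; P=P[P[:,2]>.004]; q=P[:,:2]; H=P[(p[r['pixels']&np.isfinite(W[...,2])][W[r['pixels']&np.isfinite(W[...,2])][:,2]>.004].astype(int)@[1,0,-1])>45][:,:2]
    for nm,k in(('all',q),('handle',H)):
      m=k.mean(0); v=np.linalg.svd(k-m)[2][0]; t=(k-m)@v; print(nm,m,np.degrees(np.arctan2(v[1],v[0])),m+v*t.min(),m+v*t.max(),len(k))
  for r in cams.pinpoint(n,'trowel'): print(r)
go((.5,.4,.25))
E
```

```text
time_s: 28.9
eef_pos: [0.5679, -0.1974, 0.0868]
orientation: [2.122, 2.316, 0.0]
wrist_force: [0.5, -0.4, -0.7]
width: 0.0633
gripper_force: 27.9
time_s: 29.9
eef_pos: [0.5672, -0.1971, 0.1974]
orientation: [-2.122, -2.315, 0.001]
wrist_force: [1.3, 0.0, 0.7]
width: 0.0848
gripper_force: 0.0
time_s: 30.5
eef_pos: [0.5744, -0.2766, 0.2363]
orientation: [-2.123, -2.315, -0.001]
wrist_force: [0.8, 0.2, -0.0]
width: 0.0851
gripper_force: 0.0
rim [ 0.5663 -0.2002] r 0.0299 z [0.1016 0.1029] n 764 rgb [116  58  38]
rim [ 0.567 -0.199] r 0.0304 z [0.1026 0.1058] n 126 rgb [103  69  53]
all [0.52609412 0.49714915] -105.76617287514789 [0.54259375 0.55558927] [0.50818132 0.43370372] 276
handle [0.53348377 0.52334674] 74.65640594300562 [0.51785464 0.46638658] [0.54234944 0.55565756] 157
{'position': [0.5237, 0.4966, -0.0016], 'confidence': 0.57}
{'position': [0.5663, -0.1985, 0.0492], 'confidence': 0.28}
all [0.5249177  0.50574335] 80.08440746907097 [0.51227539 0.43342237] [0.53449621 0.56053772] 458
handle [0.52842219 0.5277567 ] 75.53582900519348 [0.52003769 0.49525242] [0.53671554 0.55990765] 296
{'position': [0.5224, 0.4994, 0.0022], 'confidence': 0.66}
t 30.85 tcp [ 0.5748 -0.2762  0.2366] w 0.0852 F [0.3 0.5 0.3] turn [ 0.0001 -0.0001  0.0009]
[0.5  0.4  0.25] -> [ 0.6802 -0.015  -0.0133]
```

View pics/t6.png

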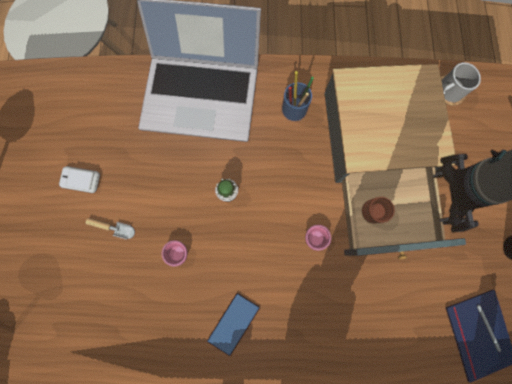

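The four pots are nested, with the rim at 103 mm. In the meantime the trowel was shifted to about (0.525, 0.497), shown at (110,229), with its blade towards -y. I'm going over it.

```bash
python3 -m handwheel '[[0,0,0,0.4,0,0.01,0.085],[0,0,0,0.4,0,0.01,0.085],[0,0,0,0.4,0,0.01,0.085],[0,0,0,0.4,0,0.01,0.085],[0,0,0,0.4,0,0.01,0.085],[0,0,0,0.4,0,0.01,0.085],[0,0,0,0.4,0,0.01,0.085],[0,0,0,0.4,0,0.01,0.085],[0,0,0,0.4,0,0.01,0.085],[0,0,0,0.4,0,0.01,0.085]]'
python3 - <<'E'
from h import *
go((.527,.50,.22),yaw=75)
E
```

```text
time_s: 31.85
eef_pos: [0.5394, 0.1235, 0.2267]
orientation: [-2.118, -2.321, -0.0]
wrist_force: [-0.2, -1.2, 0.2]
width: 0.0848
gripper_force: 0.0
t 31.85 tcp [0.5394 0.1235 0.2267] w 0.0848 F [-0.2 -1.2  0.2] turn [ 1.000e-04 -2.000e-04  3.532e-01]
[0.527 0.5   0.22 ] -> [0.3761 0.022  0.0067]
```

```bash
python3 -m handwheel '[[0,0,0.353,0.376,0.022,0.006,0.05],[0,0,0.353,0.376,0.022,0.006,0.05],[0,0,0.353,0.376,0.022,0.006,0.05],[0,0,0.353,0.376,0.022,0.006,0.05],[0,0,0.353,0.376,0.022,0.006,0.05],[0,0,0.353,0.376,0.022,0.006,0.05],[0,0,0.353,0.376,0.022,0.006,0.05],[0,0,0.353,0.376,0.022,0.006,0.05],[0,0,0.353,0.376,0.022,0.006,0.05],[0,0,0.353,0.376,0.022,0.006,0.05]]'
cat > tr.py <<'E'
from h import *
p,d,c=shot('wrist','w7.png'); W=cloud(d,c); go(yaw=75)
m=np.isfinite(W[...,2])&(np.hypot(W[...,0]-.525,W[...,1]-.50)<.09)&(W[...,2]>.004)&(W[...,2]<.025)
for r in cams.masks_of('wrist','trowel')[:1]: m&=r['pixels']
P=W[m]; k=P[(p[m].astype(int)@[1,0,-1]>45)&(P[:,2]>.010)]
for k in (P,k):
    mu=k[:,:2].mean(0); v=np.linalg.svd(k[:,:2]-mu)[2][0]; v*=np.sign(v[1]); t=(k[:,:2]-mu)@v
    a=np.degrees(np.arctan2(v[1],v[0])); print(a,mu+v*t.min(),mu+v*t.max(),'zmax',np.percentile(k[:,2],97),len(k))
e=mu+v*t.max(); g=e-v*.056; print('grasp',g); go((*g,.06),(*g,.003),yaw=a)
E
python3 tr.py
```

```text
time_s: 32.85
eef_pos: [0.5302, 0.4963, 0.2198]
orientation: [2.496, 1.905, -0.002]
wrist_force: [0.6, -0.3, 0.5]
width: 0.0502
gripper_force: 0.0
t 32.9 tcp [0.5308 0.4953 0.2201] w 0.0498 F [1.3 0.3 0.3] turn [ 0.0013  0.0023 -0.0069]
75.08060563499632 [0.50873904 0.44070651] [0.53982279 0.55736891] zmax 0.01732311364633153 856
75.31287736250556 [0.5225378  0.49194432] [0.5395512  0.55685497] zmax 0.01744789427606167 642
grasp [0.52535293 0.50268478]
t 32.95 tcp [0.531  0.4949 0.2203] w 0.0499 F [-0.  -0.7 -0.3] turn [ 0.0014  0.0021 -0.0131]
[0.525 0.503 0.06 ] -> [ 0.0063 -0.0077  0.1603]
[0.525 0.503 0.003] -> [ 0.0064 -0.0078  0.2173]
```

View pics/w7.png

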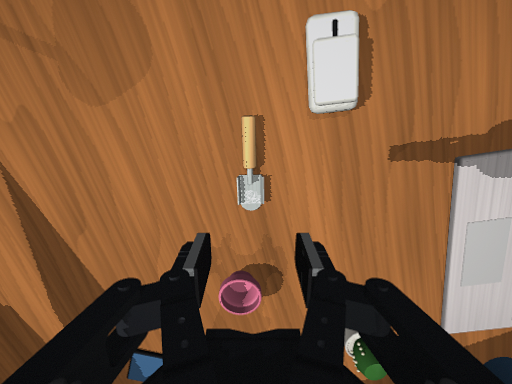

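The trowel shows at (250,165), its handle up and in line with the fingers, axis at 75°. I'll descend.

```bash
python3 -m handwheel '[[0,0,-0.01,0.006,-0.0075,0.05,0.05],[0,0,-0.01,0.006,-0.0075,0.10,0.05],[0,0,-0.01,0.006,-0.0075,0.15,0.05],[0,0,-0.01,0.006,-0.0075,0.16,0.05],[0,0,-0.01,0.006,-0.0075,0.16,0.05],[0,0,-0.01,0.006,-0.0075,0.16,0.05]]'
python3 - <<'E'
from h import *
go((.5254,.5027,.003),yaw=75.2)
E
```

```text
time_s: 33.55
eef_pos: [0.5254, 0.5064, 0.0634]
orientation: [-2.488, -1.918, -0.007]
wrist_force: [0.5, 0.4, 1.2]
width: 0.0499
gripper_force: 0.0
t 33.55 tcp [0.5254 0.5064 0.0634] w 0.0499 F [0.5 0.4 1.2] turn [ 0.0021 -0.0037  0.0008]
[0.525 0.503 0.003] -> [-0.0039  0.0008  0.0603]
```

```bash
python3 -m handwheel '[[0,0,0,-0.003,0.0005,0.03,0.05],[0,0,0,-0.003,0.0005,0.05,0.05],[0,0,0,-0.003,0.0005,0.057,0.05],[0,0,0,-0.003,0.0005,0.059,0.05],[0,0,0,-0.003,0.0005,0.059,0.05],[0,0,0,-0.003,0.0005,0.059,0.03],[0,0,0,-0.003,0.0005,0.059,0.01],[0,0,0,-0.003,0.0005,0.059,0.01],[0,0,0,-0.003,0.0005,0.059,0.01],[0,0,0,-0.003,0.0005,0.059,0.01]]' 40
python3 -m handwheel '[[0,0,0,0,0,0,0.01],[0,0,0,0,0,0,0.01],[0,0,0,0,0,-0.01,0.01],[0,0,0,0,0,-0.04,0.01],[0,0,0,0,0,-0.08,0.01],[0,0,0,0,0,-0.12,0.01],[0,0,0,0,0,-0.16,0.01],[0,0,0,0,0,-0.20,0.01],[0,0,0,0,0,-0.20,0.01],[0,0,0,0,0,-0.20,0.01]]'
python3 - <<'E'
from h import *
p,d,c=shot('side','s8.png'); cv2.imwrite('pics/s8.png',cv2.resize(np.ascontiguousarray(p[150:350,40:300,::-1]),None,fx=2.5,fy=2.5))
go((*dw(0,-.055),.205),yaw=5); go()
E
```

```text
time_s: 34.55
eef_pos: [0.5239, 0.5034, 0.0027]
orientation: [-2.487, -1.92, -0.003]
wrist_force: [-0.6, -0.5, 6.1]
width: 0.0164
gripper_force: 39.2
time_s: 35.55
eef_pos: [0.5233, 0.5029, 0.2029]
orientation: [-2.487, -1.92, -0.003]
wrist_force: [0.1, -0.9, -0.9]
width: 0.0164
gripper_force: 38.9
t 35.6 tcp [0.5227 0.5021 0.2011] w 0.0165 F [ 0.8  0.3 -1.9] turn [4.0000e-04 1.5000e-03 1.2276e+00]
[ 0.592 -0.304  0.205] -> [-0.7628  0.271  -0.003 ]
t 35.6 tcp [0.5227 0.5021 0.2011] w 0.0165 F [ 0.8  0.3 -1.9] turn [-0.0007  0.0013 -0.3432]
```

View pics/s8.png

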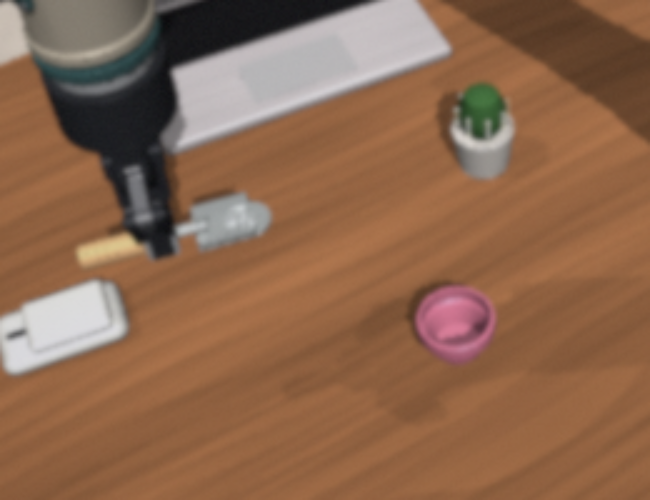

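The trowel is held level, with the handle at (105,248) and the blade at (232,220).

```bash
python3 -m handwheel '[[0,0,1.228,-0.763,0.271,-0.01,0.01],[0,0,1.228,-0.763,0.271,-0.01,0.01],[0,0,1.228,-0.763,0.271,-0.01,0.01],[0,0,1.228,-0.763,0.271,-0.01,0.01],[0,0,1.228,-0.763,0.271,-0.01,0.01],[0,0,1.228,-0.763,0.271,-0.01,0.01],[0,0,1.228,-0.763,0.271,-0.01,0.01],[0,0,1.228,-0.763,0.271,-0.01,0.01],[0,0,1.228,-0.763,0.271,-0.01,0.01],[0,0,1.228,-0.763,0.271,-0.01,0.01]]'
python3 - <<'E'
from h import *
go((*dw(0,-.055),.205),yaw=5)
E
```

```text
time_s: 36.6
eef_pos: [0.5643, 0.0025, 0.206]
orientation: [3.138, 0.135, -0.006]
wrist_force: [-0.1, 0.3, -0.4]
width: 0.0164
gripper_force: 38.9
t 36.6 tcp [0.5643 0.0025 0.206 ] w 0.0164 F [-0.1  0.3 -0.4] turn [ 0.0002  0.0037 -0.001 ]
[ 0.592 -0.304  0.205] -> [0.001  0.3083 0.0011]
```

```bash
python3 -m handwheel '[[0,0,0,0,0.308,0,0.01],[0,0,0,0,0.308,0,0.01],[0,0,0,0,0.308,0,0.01],[0,0,0,0,0.308,0,0.01],[0,0,0,0,0.308,0,0.01],[0,0,0,0,0.308,0,0.01],[0,0,0,0,0.308,0,0.01],[0,0,0,0,0.308,0,0.01],[0,0,0,0,0.308,0,0.01],[0,0,0,0,0.308,0,0.01]]'
python3 - <<'E'
from h import *
p,d,c=shot('top','t9.png'); cv2.imwrite('pics/t9.png',cv2.resize(np.ascontiguousarray(p[130:280,310:490,::-1]),None,fx=3,fy=3))
go((*dw(0,-.055),.1),(*dw(0,-.055),.025),yaw=5)
E
```

```text
time_s: 37.6
eef_pos: [0.5928, -0.2992, 0.207]
orientation: [-3.136, -0.141, 0.001]
wrist_force: [-0.2, 0.4, 0.1]
width: 0.0163
gripper_force: 39.0
t 37.65 tcp [ 0.5929 -0.2995  0.2074] w 0.0161 F [-0.  -0.4  0.7] turn [-0.0017  0.0004  0.0029]
[ 0.592 -0.304  0.1  ] -> [-0.0015  0.0051  0.1074]
[ 0.592 -0.304  0.025] -> [-0.0015  0.0052  0.1824]
```

View pics/t9.png

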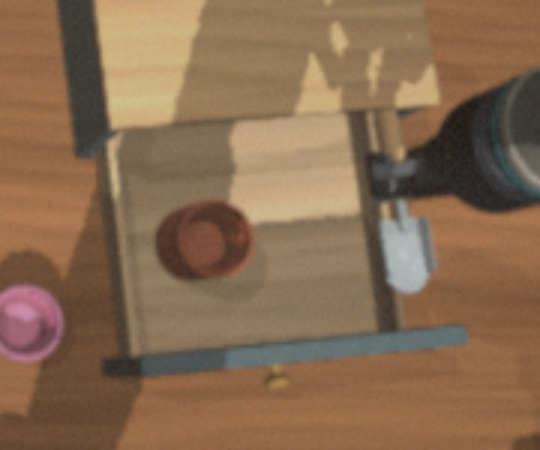

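The stack stands at (205,240). The trowel is lined up with the drawer, blade towards the front at (408,255), displaced to the right only by parallax. I'll lower it.

```bash
python3 -m handwheel '[[0,0,0,-0.001,0.003,0.04,0.01],[0,0,0,-0.001,0.003,0.08,0.01],[0,0,0,-0.001,0.003,0.12,0.01],[0,0,0,-0.001,0.003,0.15,0.01],[0,0,0,-0.001,0.003,0.17,0.01],[0,0,0,-0.001,0.003,0.178,0.01],[0,0,0,-0.001,0.003,0.182,0.01],[0,0,0,-0.001,0.003,0.182,0.01],[0,0,0,-0.001,0.003,0.182,0.01]]'
python3 - <<'E'
from h import *
go(yaw=5)
E
```

```text
time_s: 38.55
eef_pos: [0.5928, -0.3056, 0.0271]
orientation: [3.138, 0.137, 0.003]
wrist_force: [-0.3, -0.2, -0.1]
width: 0.0166
gripper_force: 39.0
t 38.55 tcp [ 0.5928 -0.3056  0.0271] w 0.0166 F [-0.3 -0.2 -0.1] turn [ 0.0011 -0.002  -0.0002]
```

```bash
python3 -m handwheel '[[0,0,0,0,0,0.002,0.01],[0,0,0,0,0,0.004,0.01],[0,0,0,0,0,0.004,0.01],[0,0,0,0,0,0.004,0.025],[0,0,0,0,0,0.004,0.04],[0,0,0,0,0,0.004,0.04],[0,0,0,0,0,0.002,0.04],[0,0,0,0,0,-0.03,0.04],[0,0,0,0,0,-0.08,0.04],[0,0,0,0,0,-0.13,0.04]]'
python3 -m handwheel '[[0,0,0,0,0,-0.05,0.04],[0,0,0,-0.05,0,-0.07,0.04],[0,0,0,-0.10,0,-0.07,0.04],[0,0,0,-0.13,0,-0.07,0.0],[0,0,0,-0.13,0,-0.07,0.0],[0,0,0,-0.13,0,-0.07,0.0],[0,0,0,-0.13,0,-0.07,0.0]]'
python3 - <<'E'
from h import *
p,d,c=shot('wrist','w10.png'); W=cloud(d,c)
rims(W,p,(.5675,-.199),.05,.104,.006)
for r in cams.masks_of('wrist','trowel')[:1]:
    m=r['pixels']&np.isfinite(W[...,2]); print(r['confidence'],W[m].min(0),W[m].max(0),np.percentile(W[m][:,2],[5,50,95]))
for n in ('drawer_front','drawer_in','unit_front'): print(n,[ (np.round(r['position'],3),round(r['confidence'],2)) for r in cams.pinpoint('wrist',n)])
p,d,c=shot('top'); W=cloud(d,c); u=W[60:270,320:470].reshape(-1,3); u=u[np.isfinite(u[:,2])]
q=u[(u[:,2]>.128)&(u[:,2]<.14)&(u[:,0]<.55)].astype(np.float32)[:,:2].copy(); print(cv2.minAreaRect(q))
f=dw(-.119,0); print('front',f); go((*dw(-.18,0),.23),(*dw(-.18,0),.112),yaw=5)
E
```

```text
time_s: 39.55
eef_pos: [0.591, -0.3051, 0.1564]
orientation: [-3.138, -0.136, 0.003]
wrist_force: [1.0, -0.0, -0.4]
width: 0.04
gripper_force: 0.0
time_s: 40.25
eef_pos: [0.4638, -0.3163, 0.2258]
orientation: [3.138, 0.138, 0.002]
wrist_force: [-0.2, -0.7, -0.5]
width: 0.0002
gripper_force: 0.0
rim [ 0.5666 -0.2008] r 0.0301 z [0.1015 0.1029] n 1111 rgb [131  69  46]
0.82 [ 0.51492977 -0.33021299  0.01654056] [ 0.64684883 -0.29008817  0.03893787] [0.01945575 0.02824256 0.03688832]
drawer_front [(array([ 0.471, -0.255,  0.11 ]), 0.77)]
drawer_in [(array([ 0.589, -0.246,  0.021]), 0.61)]
unit_front []
((0.4766920506954193, -0.2595025897026062), (0.017555272206664085, 0.2658413350582123), 5.182837009429932)
front [ 0.46845283 -0.26007153]
t 40.55 tcp [ 0.4628 -0.3163  0.2253] w 0.0001 F [-1.  -0.1 -0.2] turn [-0.0003  0.0002  0.0004]
[ 0.408 -0.265  0.23 ] -> [-0.0504 -0.0556 -0.0046]
[ 0.408 -0.265  0.112] -> [-0.0504 -0.0555  0.1134]
```

View pics/w10.png

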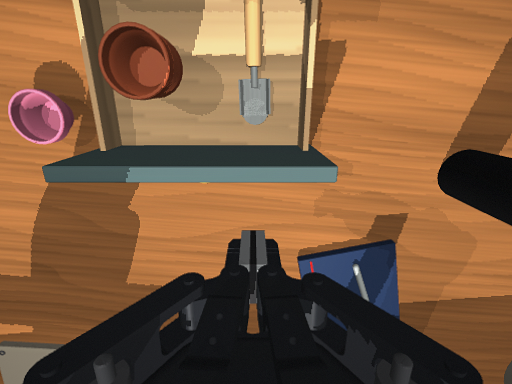

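The trowel lies flat on the drawer floor at about (255,70), with the stack beside it at (140,62) and the panel clear. I'll move in front of the panel with the fingers shut.

```bash
python3 -m handwheel '[[0,0,0,-0.03,-0.03,0,0],[0,0,0,-0.05,-0.0555,0,0],[0,0,0,-0.05,-0.0555,0.03,0],[0,0,0,-0.05,-0.0555,0.07,0],[0,0,0,-0.05,-0.0555,0.11,0],[0,0,0,-0.05,-0.0555,0.125,0],[0,0,0,-0.05,-0.0555,0.125,0],[0,0,0,-0.05,-0.0555,0.125,0]]'
python3 - <<'E'
from h import *
go((*dw(-.135,0),.1),yaw=5)
E
```

```text
time_s: 41.35
eef_pos: [0.4081, -0.2658, 0.1009]
orientation: [3.139, 0.137, 0.0]
wrist_force: [-0.2, -0.2, 1.1]
width: -0.0001
gripper_force: 0.0
t 41.35 tcp [ 0.4081 -0.2658  0.1009] w -0.0001 F [-0.2 -0.2  1.1] turn [ 0.0001 -0.0002 -0.0003]
[ 0.453 -0.261  0.1  ] -> [ 0.0446 -0.0005  0.0009]
```

```bash
python3 -m handwheel '[[0,0,0,0.015,0,0,0],[0,0,0,0.027,0,0,0],[0,0,0,0.036,0,0,0],[0,0,0,0.041,0,0,0],[0,0,0,0.044,0,0,0],[0,0,0,0.047,0,0,0],[0,0,0,0.050,0,0,0],[0,0,0,0.053,0,0,0],[0,0,0,0.056,0,0,0],[0,0,0,0.059,0,0,0]]' 
python3 -m handwheel '[[0,0,0,0.003,0,0,0],[0,0,0,0.007,0,0,0],[0,0,0,0.011,0,0,0],[0,0,0,0.016,0,0,0],[0,0,0,0.021,0,0,0],[0,0,0,0.026,0,0,0],[0,0,0,0.031,0,0,0],[0,0,0,0.036,0,0,0],[0,0,0,0.041,0,0,0],[0,0,0,0.046,0,0,0]]'
python3 -m handwheel '[[0,0,0,0.005,0,0,0],[0,0,0,0.010,0,0,0],[0,0,0,0.015,0,0,0],[0,0,0,0.020,0,0,0],[0,0,0,0.025,0,0,0],[0,0,0,0.030,0,0,0],[0,0,0,0.034,0,0,0],[0,0,0,0.037,0,0,0],[0,0,0,0.039,0,0,0],[0,0,0,0.040,0,0,0]]'
python3 - <<'E'
from h import *
p,d,c=shot('top','t11.png'); W=cloud(d,c); cv2.imwrite('pics/t11.png',cv2.resize(np.ascontiguousarray(p[130:280,310:490,::-1]),None,fx=3,fy=3))
u=W[60:270,320:470].reshape(-1,3); u=u[np.isfinite(u[:,2])]
q=u[(u[:,2]>.128)&(u[:,2]<.138)&(u[:,0]<.63)].astype(np.float32)[:,:2].copy(); print(cv2.minAreaRect(q))
rims(W,p,(.66,-.19),.045,.104,.006)
go(yaw=5)
E
```

```text
time_s: 42.35
eef_pos: [0.4662, -0.2606, 0.1006]
orientation: [-3.138, -0.136, 0.001]
wrist_force: [-1.6, 0.1, 0.4]
width: 0.0001
gripper_force: 0.6
time_s: 43.35
eef_pos: [0.5126, -0.2565, 0.1006]
orientation: [-3.139, -0.136, 0.0]
wrist_force: [-1.5, 0.2, -0.7]
width: 0.0
gripper_force: 0.6
time_s: 44.35
eef_pos: [0.5523, -0.253, 0.1007]
orientation: [-3.139, -0.137, -0.0]
wrist_force: [-1.2, 0.4, -0.1]
width: -0.0
gripper_force: 0.5
((0.557016134262085, -0.18865570425987244), (0.032096896320581436, 0.13928039371967316), 4.381752967834473)
rim [ 0.6609 -0.1918] r 0.03 z [0.1027 0.1059] n 69 rgb [106  71  55]
t 44.4 tcp [ 0.5524 -0.253   0.1008] w -0.0001 F [-0.2  1.3 -0.7] turn [ 0.0001 -0.0005 -0.0004]
```

View pics/t11.png

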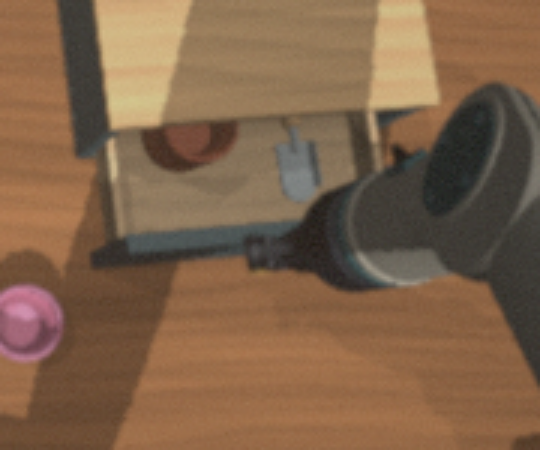

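The stack at (190,143) and the trowel at (297,165) ride along undisturbed; the drawer has moved about 94 mm. I'll continue.

```bash
python3 -m handwheel '[[0,0,0,0.002,0,0,0],[0,0,0,0.005,0,0,0],[0,0,0,0.009,0,0,0],[0,0,0,0.013,0,0,0],[0,0,0,0.018,0,0,0],[0,0,0,0.023,0,0,0],[0,0,0,0.028,0,0,0],[0,0,0,0.032,0,0,0],[0,0,0,0.036,0,0,0],[0,0,0,0.039,0,0,0]]'
python3 -m handwheel '[[0,0,0,0.003,0,0,0],[0,0,0,0.006,0,0,0],[0,0,0,0.009,0,0,0],[0,0,0,0.012,0,0,0],[0,0,0,0.015,0,0,0],[0,0,0,0.018,0,0,0],[0,0,0,0.020,0,0,0],[0,0,0,0.022,0,0,0],[0,0,0,0.024,0,0,0],[0,0,0,0.025,0,0,0]]'
python3 - <<'E'
from h import *
go(yaw=5)
for n in('side','top'):
    shot(n); print([ (np.round(r['position'],3),round(r['confidence'],2)) for q in('drawer_front','unit_front') for r in cams.pinpoint(n,q)])
E
```

```text
time_s: 45.4
eef_pos: [0.5914, -0.2497, 0.1007]
orientation: [3.139, 0.136, 0.0]
wrist_force: [-0.2, 0.5, 1.5]
width: 0.0004
gripper_force: 0.6
time_s: 46.4
eef_pos: [0.6161, -0.2475, 0.1007]
orientation: [3.139, 0.136, 0.0]
wrist_force: [-0.5, -0.5, -0.1]
width: -0.0001
gripper_force: 0.5
t 46.4 tcp [ 0.6161 -0.2475  0.1007] w -0.0001 F [-0.5 -0.5 -0.1] turn [ 0.     -0.0002 -0.0005]
[(array([ 0.626, -0.245,  0.11 ]), 0.59), (array([ 0.665, -0.238, -0.   ]), 0.85)]
[(array([ 0.628, -0.247,  0.112]), 0.83), (array([ 0.663, -0.245, -0.002]), 0.94)]
```

```bash
python3 -m handwheel '[[0,0,0,0.0015,0,0,0],[0,0,0,0.003,0,0,0],[0,0,0,0.0045,0,0,0],[0,0,0,0.006,0,0,0],[0,0,0,0.0075,0,0,0],[0,0,0,0.009,0,0,0],[0,0,0,0.0095,0,0,0],[0,0,0,0.010,0,0,0],[0,0,0,0.0105,0,0,0],[0,0,0,0.011,0,0,0]]'
python3 -m handwheel '[[0,0,0,0.0005,0,0,0],[0,0,0,0.001,0,0,0],[0,0,0,0.0015,0,0,0],[0,0,0,0.002,0,0,0],[0,0,0,0.0025,0,0,0],[0,0,0,0.003,0,0,0],[0,0,0,0.0035,0,0,0],[0,0,0,0.004,0,0,0],[0,0,0,0.0045,0,0,0],[0,0,0,0.005,0,0,0]]'
```

```text
time_s: 47.7
eef_pos: [0.6248, -0.2469, 0.1007]
orientation: [-3.138, -0.135, 0.006]
wrist_force: [-6.8, 0.1, 6.7]
width: 0.0003
gripper_force: 3.7
time_s: 48.7
eef_pos: [0.6301, -0.2464, 0.1006]
orientation: [-3.138, -0.135, 0.005]
wrist_force: [-5.7, 0.3, 4.2]
width: -0.0002
gripper_force: 2.7
```

```bash
python3 -m handwheel '[[0,0,0,0.0005,0,0,0],[0,0,0,0.001,0,0,0],[0,0,0,0.0015,0,0,0],[0,0,0,0.002,0,0,0],[0,0,0,0.002,0,0,0],[0,0,0,0.002,0,0,0]]'
python3 - <<'E'
from h import *
shot('side'); print([ np.round(r['position'],3) for r in cams.pinpoint('side','drawer_front')])
E
```

```text
time_s: 49.3
eef_pos: [0.6342, -0.2461, 0.1007]
orientation: [3.138, 0.136, 0.001]
wrist_force: [-2.2, -1.5, 0.9]
width: -0.0002
gripper_force: 1.1
[array([ 0.64 , -0.245,  0.11 ])]
```

```bash
python3 -m handwheel '[[0,0,0,0.0005,0,0,0],[0,0,0,0.001,0,0,0],[0,0,0,0.0015,0,0,0],[0,0,0,0.002,0,0,0],[0,0,0,0.002,0,0,0]]'; python3 -m handwheel '[[0,0,0,0.0005,0,0,0],[0,0,0,0.001,0,0,0],[0,0,0,0.0015,0,0,0],[0,0,0,0.002,0,0,0],[0,0,0,0.002,0,0,0]]'
python3 - <<'E'
from h import *
shot('side'); print([ np.round(r['position'],3) for r in cams.pinpoint('side','drawer_front')])
E
```

```text
time_s: 49.9
eef_pos: [0.636, -0.2459, 0.1006]
orientation: [3.138, 0.136, 0.001]
wrist_force: [-1.6, -0.7, -0.5]
width: -0.0001
gripper_force: 0.8
time_s: 50.4
eef_pos: [0.636, -0.2459, 0.1007]
orientation: [-3.138, -0.136, 0.005]
wrist_force: [-7.0, -1.7, 3.7]
width: -0.0001
gripper_force: 3.4
[array([ 0.646, -0.243,  0.111])]
```

The force rises with no further motion, so the drawer is at its stop. I'll give a last light press, back away and check.

```bash
python3 -m handwheel '[[0,0,0,0.001,0,0,0],[0,0,0,0.001,0,0,0],[0,0,0,0.001,0,0,0],[0,0,0,-0.002,0,0,0],[0,0,0,-0.01,0,0,0],[0,0,0,-0.03,0,0,0],[0,0,0,-0.06,0,0,0],[0,0,0,-0.10,0,0,0],[0,0,0,-0.14,0,0,0],[0,0,0,-0.18,0,0,0]]'
python3 -m handwheel '[[0,0,0,0,0,-0.05,0],[0,0,0,0,0.04,-0.10,0],[0,0,0,0,0.08,-0.12,0],[0,0,0,0,0.12,-0.12,0],[0,0,0,0,0.16,-0.12,0],[0,0,0,0,0.2,-0.12,0],[0,0,0,0,0.2,-0.12,0]]'
python3 - <<'E'
from h import *
p,d,c=shot('top'); W=cloud(d,c)
print([(np.round(r['position'],3)) for q in('drawer_front','unit_front','cactus') for r in cams.pinpoint('top',q)])
u=W[60:270,320:470].reshape(-1,3); u=u[np.isfinite(u[:,2])]
q=u[(u[:,2]>.128)&(u[:,2]<.139)&(u[:,0]<.69)].astype(np.float32)[:,:2].copy(); print(cv2.minAreaRect(q))
p,d,c=shot('side','s12.png'); print([(np.round(r['position'],3)) for q in('drawer_front','unit_front','cactus') for r in cams.pinpoint('side',q)])
go()
E
```

```text
time_s: 51.5
eef_pos: [0.4579, -0.2609, 0.101]
orientation: [3.138, 0.138, 0.004]
wrist_force: [-0.1, -0.8, 0.0]
width: 0.0003
gripper_force: 0.0
time_s: 52.2
eef_pos: [0.4744, -0.4673, 0.2205]
orientation: [3.133, 0.126, 0.002]
wrist_force: [-0.6, 0.1, 0.3]
width: 0.0
gripper_force: 0.0
[array([ 0.648, -0.244,  0.114]), array([ 0.665, -0.242, -0.004]), array([ 0.622,  0.18 , -0.   ])]
((0.6597237586975098, -0.23992672562599182), (0.2739110589027405, 0.05398471653461456), 89.05979919433594)
[array([ 0.644, -0.247,  0.11 ]), array([ 0.667, -0.238, -0.   ]), array([0.619, 0.179, 0.002]), array([ 0.662, -0.241,  0.002])]
t 52.6 tcp [ 0.4764 -0.4592  0.221 ] w 0.0002 F [0.4 0.4 0.2] turn [ 3.0000e-04 -7.0000e-04 -1.5694e+00]
```

View pics/s12.png

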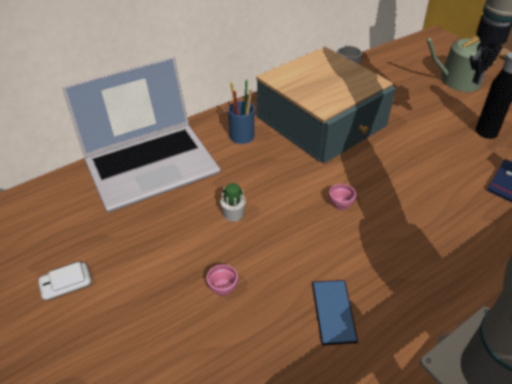

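The drawer front at (350,130) sits flush on the unit, its outer face 16–17 mm proud, which is the panel's thickness. The cactus hasn't moved and nothing is left out. Handing in.

```bash
python3 -c "
from plant import workorder; print(workorder.hand_in())"
```

```text
the job is handed in; nothing more can be done
None
```

I nested the four terracotta pots found on the desk in one stack in the drawer, laid the trowel flat beside it, and pushed the drawer gently to its stop past the catch; the cactus was not moved, and the job is handed in (no verdict was shown).

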